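# Shim up the emblem plate and hold the wedge

## Robot

A 6-joint arm with a two-finger parallel gripper is mounted at the origin on a cart in front of the work surface, level with it; the furniture and walls round the work are solid. World frame = base frame: x ahead of the robot, y to its left, z up, the work surface at z = 0. Lengths are in m, angles in degrees, forces in N, time in s.
With the tool pointing down it reaches from about 0.3 to 0.75 m from the base axis. Payload 8.5 kg.
Tool frame: the origin (TCP) lies midway between the tips of the shut fingers; the grasp point (between the pads) lies 19 mm behind it (env.grip_depth is the distance from the TCP to the grasp point, in m); y points along the fingers, x is the direction in which the jaws open and shut, and the axes are right-handed (so a half turn about y gives the same grasp; the last joint's range is limited). The gripper opens to 85 mm and grips with 20 to 120 N. Pads are 22 mm wide; open, the fingers measure 114 mm over their backs; the gripper's body (76 mm by 85 mm) begins 54 mm behind the grasp point. The pads swing forward as they close: fully open they stand 13 mm farther back than shut.
Start: joints at [-89.055, 21.807, 74.336, -0, 83.858, -12.336], TCP at [0.126, -0.535, 0.194] pointing down, gripper open.
Joint ranges: [-178.18, 178.18], [-50.72, 133.34], [12.68, 142.11], [-81.47, 261.47], [9.98, 163.14], [-165.26, 165.26]. Speed limits (degrees/s): [136.94, 136.94, 180, 180, 180, 180].

## Interface

Orientations are given as a 3x3 rotation matrix whose columns are the frame's x, y, z axes.
In Python, from rig import env gives the robot as it stands.
- The arm moves only by the shell command python3 -m inch 'ROWS' [FORCE]. ROWS is JSON, a list that holds one entry, the list of rows, each a list of 7 numbers: the gripper command: -1 is shut, 1 is fully open, values between are in proportion, then the shift along the world's x, y, z in cm, then the turn, a rotation vector about the world's x, y, z in degrees. In form: [[[grip, dx, dy, dz, rx, ry, rz], ...]]. A call has 1 to 20 rows; each row is the pose to reach, as a shift and turn from the pose commanded when the call began; what a row does not reach only later rows make up. A row lasts 1/8 s, in which the tool goes at most 62.5 mm and 10.7 degrees, less where a joint would pass 70% of its speed; a pose out of reach is approached as far as the arm can. A call with a gripper value outside its range is refused whole. The fingers move at their own pace and stop on an object; FORCE is the grip in N (left out, the last holds). Time passes only in rows, so rows that repeat a pose let the fingers close. It gives the time, the measured TCP pose, the force and the opening at its end, in the units of the state.
- env.observe(): the state, without advancing time (a new reading comes with each control period).
- env.get_image(name): name is "scene" or "top"; returns a dict with "frame" (420x560x3 uint8, red, green, blue), "mtx" (3x3 intrinsics, pixels), "rvec" (rotation vector, rad) and "tvec" (3), from world to camera coordinates, as OpenCV has them. Camera axes: x right, y down, z forward; pixel columns grow to the right and rows downward; lengths in m; the calibration is good to about 2 mm. A picture is of the moment at which its call begins. There is no depth.
- env.close_job(): hands the job in, once; it reports no verdict.
The state is a dict: "time_s": time; "q": joint angles; "qvel": joint speeds; "joint_efforts": joint torques, N m; "position": TCP position; "tool_rot": TCP orientation; "ft_force": force on the tool from outside, world axes, zero at the start; "wrist_torque": the same for the moment, N m; "grip_width": finger opening in m.
Only numpy, scipy, OpenCV 4.12 (cv2) and the standard library are available. Lean on these libraries where they do the work, as an engineer would, in place of code of your own. Each camera call takes 0.05 s, during which the arm holds its last target.

## Task

The feet under the front edge of the hinged emblem plate need adjusting, so lift them free for me: take the yellow wedge by its black grip block, set it flat on the steel base and push it squarely, thin end first, under the middle of the plate's front edge until the feet just lift off the base, about 4 mm (never more than 10 mm). Finish while still holding the wedge in the gripper, flat on the base, with the plate resting on the wedge; lift the plate with the wedge alone, do not touch it with the gripper, and leave the emblem on it and the blue can, cup, tape roll and sanding block where they are.

Things in the scene. Friction and masses are not known exactly. Their poses are not given: they have to be found in the camera images.
- stand: fixed stand on the table: dark steel base plate 380 (x) x 210 (y) x 8 mm under a hinged aluminium plate. Origin: on the table, under the middle of the aluminium plate's front edge. x points from the apron (robot's side) back to the hinge, z up. The base runs from x = -140 (front of the apron) to +240 mm, top at z = 8 mm
- front_edge (a point): lowest point of the round steel bar (8 mm diameter) along the plate's front edge, at its middle; at rest 20 mm above the stand's origin, that is 12 mm above the top of the base. It rises as much as the feet lift off. About 2.5 to 5.5 N rests on it
- plate (a joint): hinge angle of the aluminium plate, rad: 0 = feet on the base, grows as the front edge rises; hinge 200 mm behind the edge (4 mm of lift = 0.02 rad), no spring. Plate in the stand's frame: x -5 to 200, y -100 to 100 mm, top at z = 30, chrome emblem on it to z = 46. Rubber feet, 16 mm diameter, under the front edge at y = -85 and 85 mm, open gap between
- wedge: loose wedge, 115 long (x) x 32 wide (y) mm, 0.13 kg: yellow ramp, black grip block behind. Origin: centre of its underside; x points to the thin end, z up. Ramp x = 57.5 to -17.5 mm, rising evenly from 3 mm at the thin end to 27 mm. Pushed along the base it meets the plate's edge when its thin end is about 28 mm past it, then lifts it 0.32 mm per mm
- wedge_grip (a point): centre of the wedge's black grip block, which is 40 (x) x 32 (y) x 45 mm tall and stands from the underside up; 37.5 mm behind the wedge's origin, 95 mm behind its thin end, 22.5 mm up. Grasp it across its 32 mm width
- wedge_tip (a point): middle of the thin end of the wedge, at its underside
- can_brown: small blue enamel can with brown drips, 64 mm wide, 61 tall; bystander, origin at the centre of its underside
- cup_green: small pale paper mixing cup, 50 mm wide, 39 tall; bystander, origin at the centre of its underside
- sanding_block: brown cork sanding block, 112 x 69 x 30 mm; bystander, origin at the centre of its underside
- tape_cream: roll of cream masking tape lying flat, 84 mm across, 18 tall; bystander, origin at the centre of its underside
- emblem: winged chrome car emblem lying loose on the plate, 36 x 90 x 14 mm; bystander, origin at the centre of its underside
There are look-alikes about, which are no part of the job. Leave any pink or purple look-alike of the wedge alone.

How it is judged (in metres and radians):
On the way, in this order (a step that is already met when the one before it is completed fails the run):
1. the wedge's thin end is under the plate's front edge, between the feet, with the plate still down (x of wedge_tip in the frame of stand between 0.003 and 0.06 m and value of joint plate below 0.005 rad and angle between the x axis of wedge and the x axis of stand, either way round below 0.26 rad and y of wedge_tip in the frame of stand between -0.045 and 0.045 m and angle between wedge's own z axis and vertical below 0.12 rad and z of wedge in the frame of stand below 0.0115 m), for 0.1 s.
2. the wedge has lifted the plate's feet off the base (z of front_edge in the frame of stand above 0.0215 m and contact force between wedge and plate above 0.5 N and angle between wedge's own z axis and vertical below 0.12 rad and z of wedge in the frame of stand below 0.0115 m), for 0.2 s.
At the end, for the whole second after the job is handed in: Front edge 1.5 to 7 mm above rest and carried by the wedge (over 0.7 N); wedge flat on the base (3.5 mm, 7 degrees), thin end within 45 mm of the middle, square within 15 degrees, at rest, gripped in the fingers; fingers and arm clear of the plate (z of front_edge in the frame of stand between 0.0215 and 0.027 m and contact force between wedge and plate above 0.7 N and contact force between the fingers and wedge above 2 N and contact force between each of the arm, the fingers and plate below 0.3 N and linear speed of wedge below 0.01 m/s and angle between the x axis of wedge and the x axis of stand, either way round below 0.26 rad and y of wedge_tip in the frame of stand between -0.045 and 0.045 m and angle between wedge's own z axis and vertical below 0.12 rad and z of wedge in the frame of stand below 0.0115 m); the arm keeps its last pose, push and grip.
It fails at once if the plate's front edge is lifted more than 10 mm (z of front_edge in the frame of stand above 0.0305 m).
It fails at once if the gripper or arm pushes on the plate (contact force between any of the fingers, the arm and plate above 3 N).
It fails at once if the emblem, blue can, cup, tape roll or sanding block is moved by more than 30 mm (distance of any of can_brown, cup_green, sanding_block, tape_cream, emblem from where it was at the start of the episode above 0.03 m).
It also fails if it takes over 38 s, if anything falls off the work surface, if the arm or the gripper's body presses on something with over 40 N, if the wrist force passes 120 N, or if a joint passes its speed limit or range.

## Working session

There is one attempt and no reset: what is moved stays moved. The work goes in short steps, Python scripts to look and compute and a shell command to move; the robot and the scene stay as the last step left them, time stands still between calls to the robot, and variables do not carry over. Pictures are saved under pics/ and viewed, and the job is handed in when it is done.

```bash
mkdir -p pics; ls; python3 - <<'E'
from rig import env
import cv2,numpy as np
for n in("scene","top"):
    d=env.get_image(n); cv2.imwrite(f"pics/{n}0.png",d["frame"][:,:,::-1])
    R=cv2.Rodrigues(d["rvec"])[0]; print(n,d["mtx"].round(1).tolist(),(-R.T@np.ravel(d["tvec"])).round(3),R.round(3).tolist())
s=env.observe(); print(s["time_s"],s["position"],s["tool_rot"],s["ft_force"],s["grip_width"],env.grip_depth)
E
```

```text
pics
scene [[393.6, 0.0, 274.7], [0.0, 393.6, 212.2], [0.0, 0.0, 1.0]] [-0.128  0.518  0.92 ] [[-0.615, -0.789, 0.007], [-0.559, 0.429, -0.709], [0.557, -0.44, -0.705]]
top [[404.3, 0.0, 278.0], [0.0, 404.3, 212.5], [0.0, 0.0, 1.0]] [ 0.42  -0.008  1.313] [[-0.023, -1.0, 0.01], [-0.993, 0.022, -0.113], [0.113, -0.013, -0.993]]
0.1 [ 0.12634268 -0.53498838  0.19338581] [[ 2.29729789e-01 -5.00392220e-05  9.73254449e-01]
 [-9.73253653e-01  1.26813246e-03  2.29729666e-01]
 [-1.24571105e-03 -9.99999195e-01  2.42626947e-04]] [ 0.41484027 -0.69489738  0.14876941] 0.08528271999933305 0.0187
```

View pics/scene0.png

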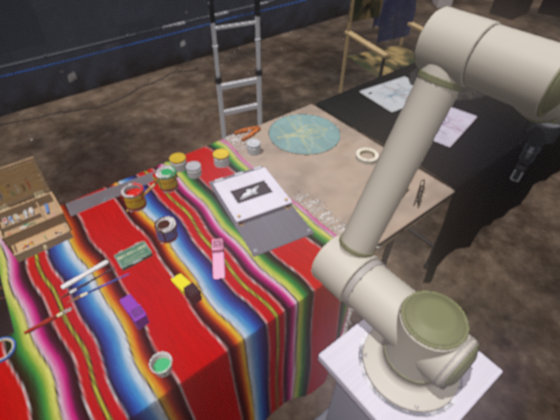

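View pics/top0.png

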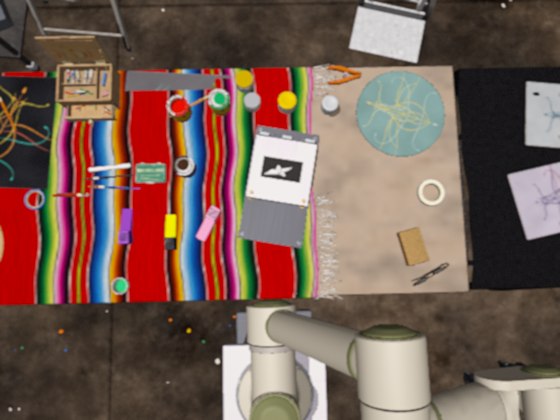

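The top view shows the stand around (280,187), the yellow wedge at (170,231) with its black block at the near end, and pink and purple look-alikes either side of it. I'll zoom in.

```bash
python3 - <<'E'
import cv2
t=cv2.imread("pics/top0.png"); s=cv2.imread("pics/scene0.png")
cv2.imwrite("pics/tz.png",cv2.resize(t[120:260,140:330],None,fx=4.2,fy=4.2,interpolation=cv2.INTER_CUBIC))
cv2.imwrite("pics/sz.png",cv2.resize(s[160:310,150:330],None,fx=4,fy=4,interpolation=cv2.INTER_CUBIC))
E
```

```text
(no output)
```

View pics/tz.png

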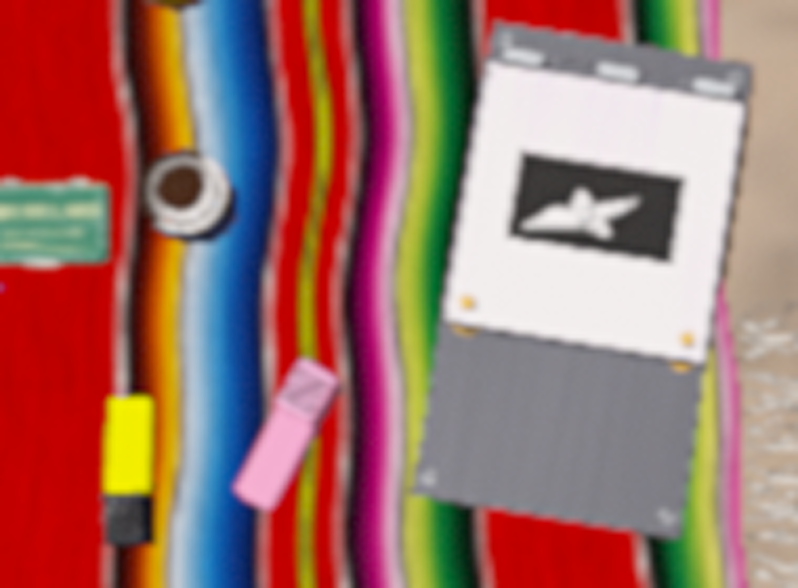

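View pics/sz.png

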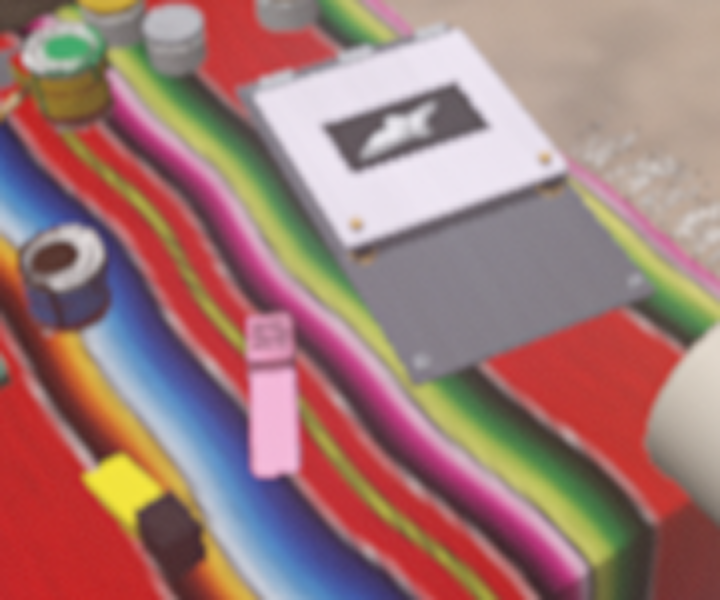

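```bash
cat > h.py <<'E'
from rig import env
import cv2,numpy as np
from scipy.optimize import least_squares
def proj(d,P): return cv2.projectPoints(np.asarray(P,float).reshape(-1,1,3),np.array(d["rvec"],float),np.array(d["tvec"],float),d["mtx"],None)[0].reshape(-1,2)
def T(p,L,z0=0): # p=(x,y,yaw)
    L=np.asarray(L,float);c,s=np.cos(p[2]),np.sin(p[2])
    return np.c_[p[0]+c*L[:,0]-s*L[:,1],p[1]+s*L[:,0]+c*L[:,1],L[:,2]+z0]
def un(px,f,o): return (np.asarray(px,float)+.5)/f-.5+np.array(o)
def fit(obs,x0):
    r=lambda p:np.concatenate([(proj(d,T(p,L))-u).ravel() for d,L,u in obs])
    s=least_squares(r,x0,loss='soft_l1');return s.x,r(s.x).reshape(-1,2)
STB=np.array([[-140,105,8],[-140,-105,8],[240,105,8],[240,-105,8]])/1e3
STP=np.array([[-5,100,30],[-5,-100,30],[200,100,30],[200,-100,30]])/1e3
E
python3 - <<'E'
from h import *
t=env.get_image("top");s=env.get_image("scene")
ft=lambda a:un(a,4.2,(140,120)); fs=lambda a:un(a,4,(150,160))
obs=[(t,np.r_[STB,STP[:2]],ft([(415,492),(682,540),(497,22),(750,65),(443,322),(700,362)])),
     (s,np.r_[STB[:2],STP],fs([(415,383),(655,292),(350,247),(567,178),(250,92),(457,28)]))]
p,r=fit(obs,[.55,-.02,0]);print("stand",p,np.degrees(p[2]));print(r.round(1).tolist())
W=np.array([[57.5,16,3],[57.5,-16,3],[-17.5,16,45],[-17.5,-16,45],[-57.5,16,45],[-57.5,-16,45]])/1e3
obw=[(t,W,ft([(106,395),(153,397),(103,494),(153,496),(103,543),(152,543)])),
     (s,W[[0,1,3,5,4]],fs([(83,478),(125,453),(172,488),(205,527),(165,548)]))]
w,r=fit(obw,[.4,.27,0]);print("wedge",w,np.degrees(w[2]));print(r.round(1).tolist())
# overlay
for n,d in(("t",t),("s",s)):
    f,o=(4.2,(140,120)) if n=="t" else (4,(150,160))
    im=cv2.imread(f"pics/{n}z.png")
    for P,c in((T(p,STB),(0,0,255)),(T(p,STP),(255,0,0)),(T(w,W),(0,255,0)),(T(p,[[0,0,.02]]),(0,255,255))):
        for q in proj(d,P):
            q=(q+.5-np.array(o))*f-.5; cv2.circle(im,tuple(int(round(v)) for v in q),3,c,-1)
    cv2.imwrite(f"pics/{n}ov.png",im)
np.save("p.npy",[p,w])
E
```

```text
stand [ 0.60745115 -0.01907416 -0.18164281] -10.407366312661061
[[-1.7, 1.2], [-0.9, 0.1], [-1.9, 0.4], [0.2, -0.0], [-0.3, 0.0], [0.1, 0.3], [0.1, -0.4], [0.6, -1.6], [-0.9, -1.3], [0.4, -3.9], [0.4, -0.4], [0.3, -0.6]]
wedge [0.51109212 0.32103208 0.06086584] 3.4873556750320653
[[0.6, 1.8], [-0.7, 0.5], [-1.0, 0.5], [-2.6, -0.8], [-0.3, 1.7], [-1.7, 0.8], [0.3, -1.2], [-0.4, -1.0], [0.3, -2.1], [0.4, -2.4], [0.1, -0.8]]
```

View pics/tov.png

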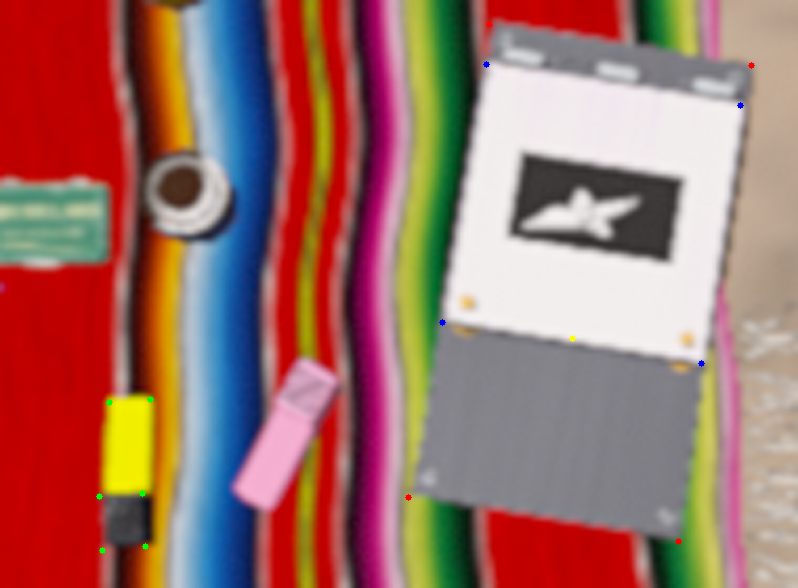

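View pics/sov.png

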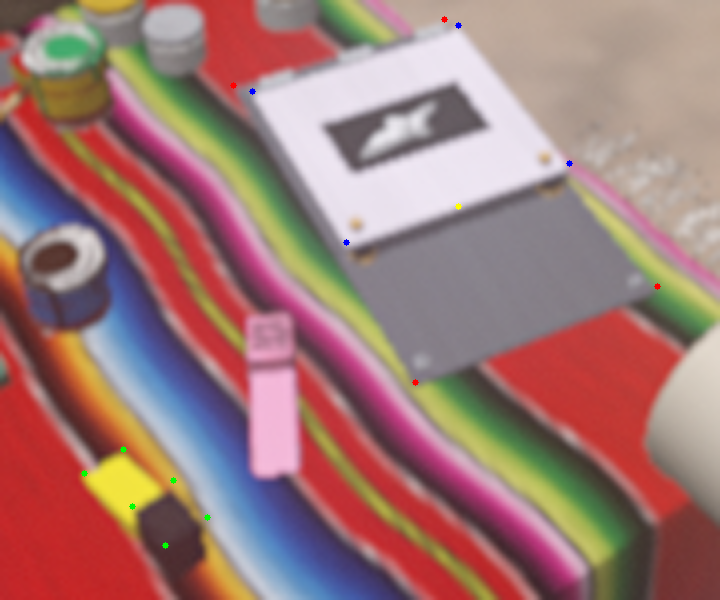

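```bash
python3 - <<'E'
from h import *
t=env.get_image("top");s=env.get_image("scene")
ft=lambda a:un(a,4.2,(140,120)); fs=lambda a:un(a,4,(150,160))
obs=[(t,np.r_[STB,STP[:2]],ft([(415,492),(682,540),(497,22),(750,65),(443,322),(700,362)])),
     (s,np.r_[STB[:2],STP],fs([(415,383),(655,292),(350,247),(567,175),(250,92),(457,28)]))]
Wt=np.array([[57.5,16,3],[57.5,-16,3],[-17.5,16,45],[-57.5,16,45],[-57.5,-16,0],[-17.5,-16,0]])/1e3
Ws=np.array([[57.5,16,3],[57.5,-16,3],[-17.5,16,45],[-17.5,-16,45],[-57.5,-16,45],[-57.5,16,45]])/1e3
obw=[(t,Wt,ft([(106,395),(153,397),(103,494),(103,543),(152,543),(152,496)])),
     (s,Ws,fs([(83,478),(125,453),(137,507),(172,488),(205,527),(168,547)]))]
def r(v):
    out=[]
    for ob,p in((obs,v[:3]),(obw,v[3:6])):
        for k,(d,L,u) in enumerate(ob): out.append((proj(d,T(p,L))+v[6+2*k:8+2*k]-u).ravel())
    return np.concatenate(out+[v[6:]*1.0])
S=least_squares(r,np.r_[.6,-.02,-.18,.51,.32,0,0,0,0,0],loss='soft_l1',f_scale=.7)
v=S.x;print(v.round(4),np.degrees(v[[2,5]]));print(r(v).reshape(-1,2).round(1).tolist())
np.save("p.npy",v)
p,w=v[:3],v[3:6]
print("grip",T(w,[[-.0375,0,.0225]]),"tip",T(w,[[.0575,0,0]]))
E
```

```text
[ 0.6075 -0.0199 -0.1833  0.5115  0.3207  0.0527  0.0921 -0.432  -0.1552
  1.1793] [-10.50024648   3.01746285]
[[-1.4, 0.7], [-0.6, -0.3], [-1.4, -0.1], [0.7, -0.4], [0.1, -0.5], [0.5, -0.1], [0.0, 0.7], [0.6, -0.4], [-0.9, -0.2], [0.5, -2.0], [0.5, 0.7], [0.4, 0.4], [0.9, 1.1], [-0.4, -0.1], [-0.8, -0.1], [-0.3, 1.1], [1.8, 0.6], [1.2, -0.6], [0.3, -0.3], [-0.4, -0.1], [-1.4, 0.7], [0.1, -1.1], [0.1, -1.3], [-1.0, 0.5], [0.1, -0.4], [-0.2, 1.2]]
grip [[0.47410073 0.31869382 0.0225    ]] tip [[0.56896901 0.32369465 0.        ]]
```

```bash
python3 -m inch '[[[0.3,2,3.2,0,0,0,-1],[0.3,5,8,0,0,0,-2],[0.3,8,12.8,0,0,0,-3],[0.3,11,17.6,0,0,0,-4],[0.3,14,22.4,0,0,0,-5],[0.3,17,27.2,0,0,0,-6],[0.3,20,32,0,0,0,-7],[0.3,23,37,0,0,0,-8],[0.3,26,42,0,0,0,-9],[0.3,28,47.5,0,0,0,-10],[0.3,29.3,53.4,0,0,0,-10.3],[0.3,30.4,59.3,0,0,0,-10.3],[0.3,31.5,65.2,0,0,0,-10.3],[0.3,32.6,71.1,0,0,0,-10.3],[0.3,33.7,77,-1,0,0,-10.3],[0.3,34.4,82,-4,0,0,-10.3],[0.3,34.8,85.4,-7,0,0,-10.3],[0.3,34.8,85.4,-8,0,0,-10.3],[0.3,34.8,85.4,-8,0,0,-10.3]]]'
python3 - <<'E'
from h import *
o=env.observe();print(o["position"],o["tool_rot"].round(3) if hasattr(o["tool_rot"],"round") else o["tool_rot"],o["q"],o["ft_force"],o["grip_width"])
t=env.get_image("top")["frame"][:,:,::-1];s=env.get_image("scene")["frame"][:,:,::-1]
a=cv2.resize(t[160:290,110:260],(390,338),interpolation=2);b=cv2.resize(s[190:320,110:260],(390,338),interpolation=2)
cv2.imwrite("pics/a1.png",np.hstack([a,b]))
E
```

```text
time_s: 2.68
position: [0.4742, 0.3181, 0.1136]
tool_rot: [[0.052, -0.001, 0.999], [-0.999, -0.001, 0.052], [0.001, -1.0, -0.001]]
ft_force: [-0.3, 0.1, 0.8]
grip_width: 0.0557
[0.47415453 0.31811477 0.11363486] [[ 0.052 -0.001  0.999]
 [-0.999 -0.001  0.052]
 [ 0.001 -1.    -0.001]] [ 2.19906613e+01  2.78392086e+01  7.83091047e+01 -1.60661596e-02
  7.39209469e+01  1.09020894e+02] [-0.26935641  0.12731028  0.77204301] 0.05571695899535353
```

View pics/a1.png

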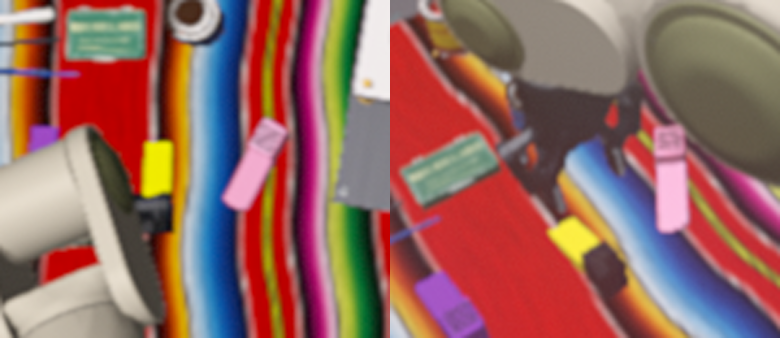

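The scene view shows the open fingers at about (555,190) and (615,155) in the montage, above and behind the wedge, whose block is at (605,268). I'll check the finger tips against a projection before descending.

```bash
python3 - <<'E'
from h import *
o=env.observe();R=np.array(o["tool_rot"]);p=np.array(o["position"])
s=env.get_image("scene");v=np.load("p.npy")
im=cv2.resize(s["frame"][180:300,140:260][:,:,::-1],None,fx=5,fy=5,interpolation=2)
def dot(P,c):
    q=(proj(s,[P])[0]+.5-[140,180])*5; cv2.circle(im,(int(q[0]),int(q[1])),3,c,-1)
for sg in(-1,1): dot(p+sg*.0278*R[:,0]-R[:,1]*.004,(0,0,255))
for h in(.0936,.05): dot(np.r_[p[:2],h],(0,255,255))
dot(T(v[3:6],[[-.0375,0,.045]])[0],(0,255,0))
cv2.imwrite("pics/a2.png",im)
E
```

```text
(no output)
```

View pics/a2.png

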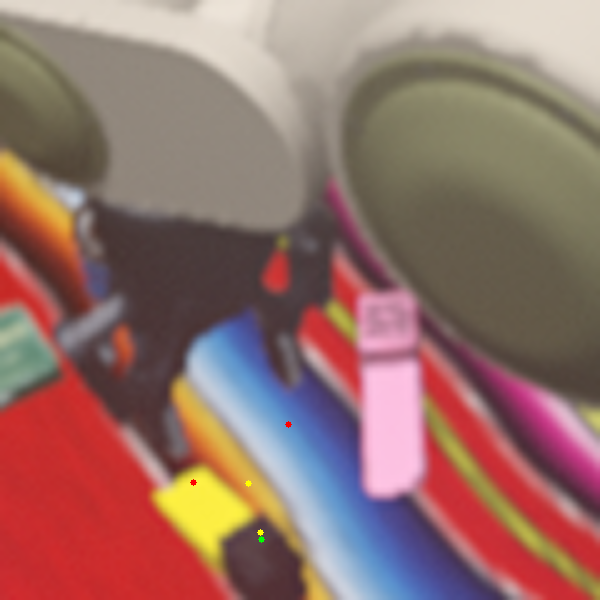

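Tips appear about 7 px higher in the image than my projection. I'll descend to just above the block, where the relative position is clearer, and check again.

```bash
python3 -m inch '[[[0.3,0,0,-2.5,0,0,0],[0.3,0,0,-4.6,0,0,0],[0.3,0,0,-4.6,0,0,0]]]'
cat > ov.py <<'E'
from h import *
import sys
o=env.observe();R=np.array(o["tool_rot"]);p=np.array(o["position"]);w=o["grip_width"]
v=np.load("p.npy");print(p.round(4),w)
ims=[]
for n,(x0,y0,x1,y1) in (("scene",(140,190,240,310)),("top",(120,180,220,300))):
    s=env.get_image(n)
    im=cv2.resize(s["frame"][y0:y1,x0:x1][:,:,::-1],None,fx=4,fy=4,interpolation=2)
    def dot(P,c):
        q=(proj(s,[P])[0]+.5-[x0,y0])*4; cv2.circle(im,(int(q[0]),int(q[1])),2,c,-1)
    for h in(0,.0187,.0727): dot(p-h*R[:,1],(0,255,255))
    for sg in(-1,1): dot(p+sg*(w/2)*R[:,0]-R[:,1]*.004,(0,0,255)); dot(p+sg*(w/2+.0145)*R[:,0]-R[:,1]*.004,(0,0,255))
    W=np.array([[57.5,16,3],[57.5,-16,3],[-17.5,16,45],[-17.5,-16,45],[-57.5,-16,45],[-57.5,16,45]])/1e3
    for q in T(v[3:6],W): dot(q,(0,255,0))
    ims.append(im)
cv2.imwrite(sys.argv[1],np.hstack(ims))
E
python3 ov.py pics/a3.png
```

```text
time_s: 3.2
position: [0.4742, 0.3179, 0.0678]
tool_rot: [[0.051, -0.001, 0.999], [-0.999, -0.0, 0.051], [0.0, -1.0, -0.001]]
ft_force: [-0.9, 0.5, 0.5]
grip_width: 0.0556
[0.4742 0.3179 0.0678] 0.05560023188718501
```

View pics/a3.png

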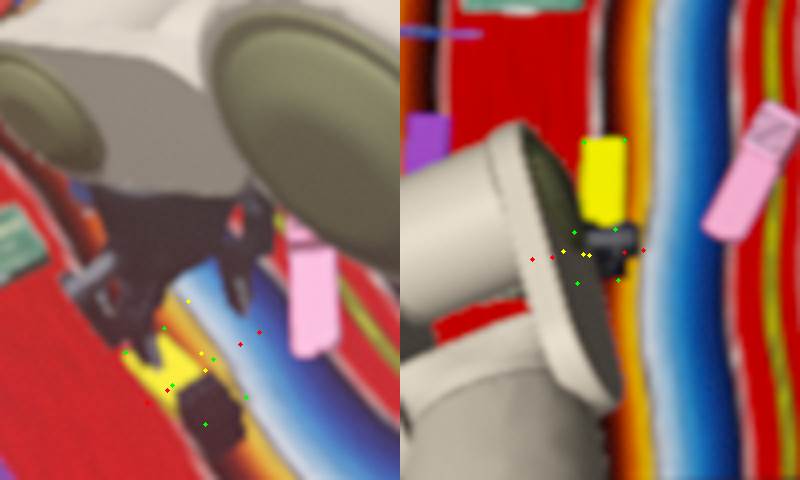

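```bash
python3 - <<'E'
from h import *
t=env.get_image("top")["frame"][:,:,::-1];s=env.get_image("scene")["frame"][:,:,::-1]
a=cv2.resize(t[205:255,150:190],(400,500),interpolation=2);b=cv2.resize(s[240:305,160:212],(400,500),interpolation=2)
im=np.hstack([a,b]);im=(255*(im/255.)**.5).astype('uint8')
cv2.imwrite("pics/a4.png",im)
E
```

```text
(no output)
```

View pics/a4.png

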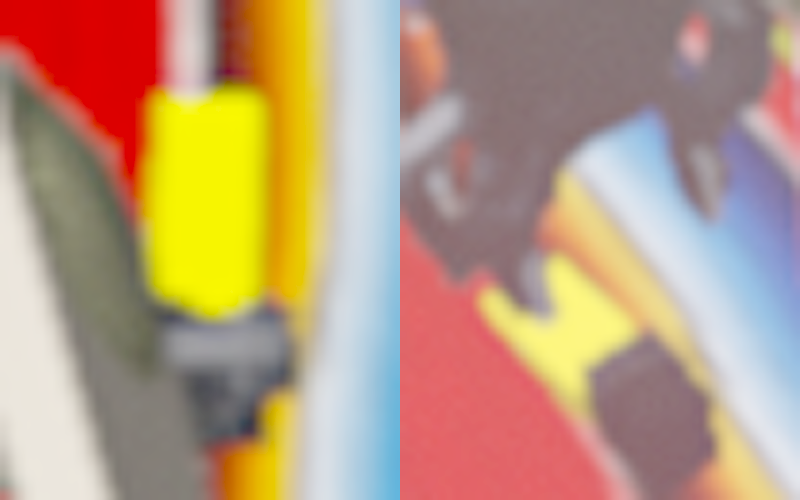

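The scene view has the finger tips at crop (540,310) and (712,215), with the block top around (655,385). The gripper looks a bit forward (+x) of the block. I'll shift −7 mm in x, go partway down and look again.

```bash
python3 -m inch '[[[0.3,-0.7,0,0,0,0,0],[0.3,-0.7,0,-1.5,0,0,0],[0.3,-0.7,0,-3.2,0,0,0],[0.3,-0.7,0,-3.2,0,0,0]]]'
python3 ov.py pics/a5.png; python3 - <<'E'
from h import *
t=env.get_image("top")["frame"][:,:,::-1];s=env.get_image("scene")["frame"][:,:,::-1]
a=cv2.resize(t[205:255,150:190],(400,500),interpolation=2);b=cv2.resize(s[240:305,160:212],(400,500),interpolation=2)
im=np.hstack([a,b]);im=(255*(im/255.)**.5).astype('uint8')
cv2.imwrite("pics/a6.png",im)
E
```

```text
time_s: 3.9
position: [0.4664, 0.3183, 0.0343]
tool_rot: [[0.052, -0.003, 0.999], [-0.999, -0.001, 0.052], [0.001, -1.0, -0.003]]
ft_force: [-0.0, 0.6, 0.0]
grip_width: 0.0555
[0.4664 0.3183 0.0343] 0.055521398055665375
```

View pics/a6.png

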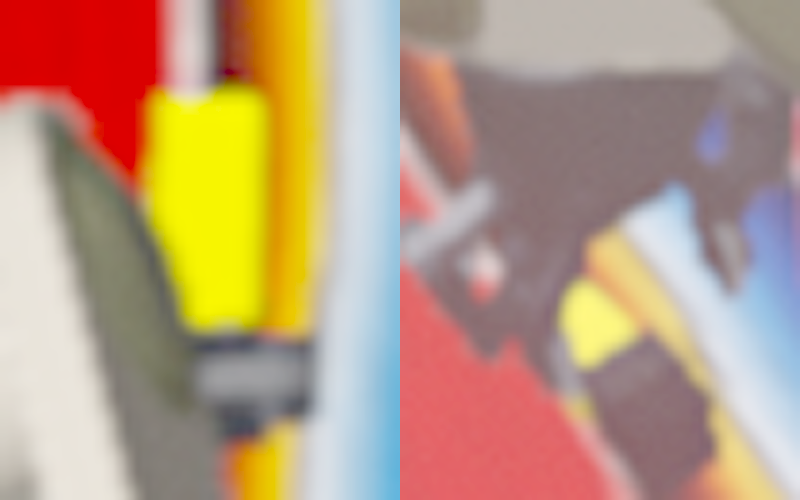

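In the top view the finger (rows 345–405) is now centred on the block (rows 330–435). Descending to grip height.

```bash
python3 -m inch '[[[0.3,0,0,-1.4,0,0,0],[0.3,0,0,-2.7,0,0,0],[0.3,0,0,-2.7,0,0,0]]]'
python3 ov.py pics/a7.png; python3 - <<'E'
from h import *
t=env.get_image("top")["frame"][:,:,::-1];s=env.get_image("scene")["frame"][:,:,::-1]
a=cv2.resize(t[205:255,150:190],(400,500),interpolation=2);b=cv2.resize(s[240:305,160:212],(400,500),interpolation=2)
im=np.hstack([a,b]);im=(255*(im/255.)**.5).astype('uint8')
cv2.imwrite("pics/a8.png",im)
E
```

```text
time_s: 4.47
position: [0.4666, 0.3184, 0.0075]
tool_rot: [[0.052, -0.003, 0.999], [-0.999, -0.001, 0.052], [0.001, -1.0, -0.003]]
ft_force: [-0.4, -0.1, -0.3]
grip_width: 0.0555
[0.4666 0.3184 0.0075] 0.055543563040553044
```

View pics/a8.png

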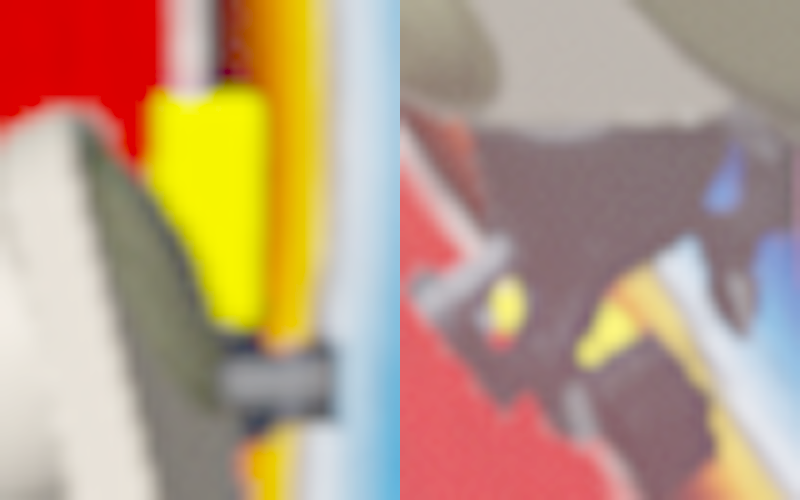

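```bash
python3 - <<'E'
from h import *
def ray(d,px,z):
    R=cv2.Rodrigues(np.array(d["rvec"],float))[0];C=-R.T@np.ravel(d["tvec"])
    v=R.T@np.linalg.solve(d["mtx"],np.r_[px,1.]);return C+v*(z-C[2])/v[2]
t=env.get_image("top");s=env.get_image("scene")
for z in(.01,.03,.045,.07,.1): print(z,"scene mid",ray(s,(193.8,289.7),z).round(3),"topfinger edge",ray(t,(183.2,242.3),z).round(3), "blk top c scene",ray(s,(192.5,290.7),z).round(3))
print(proj(t,[[.4666,.3184,.03]]),proj(s,[[.4666,.3184,.012]]))
E
```

```text
0.01 scene mid [0.488 0.31  0.01 ] topfinger edge [0.479 0.281 0.01 ] blk top c scene [0.488 0.315 0.01 ]
0.03 scene mid [0.475 0.315 0.03 ] topfinger edge [0.478 0.277 0.03 ] blk top c scene [0.474 0.319 0.03 ]
0.045 scene mid [0.465 0.318 0.045] topfinger edge [0.477 0.273 0.045] blk top c scene [0.464 0.322 0.045]
0.07 scene mid [0.448 0.324 0.07 ] topfinger edge [0.476 0.268 0.07 ] blk top c scene [0.447 0.328 0.07 ]
0.1 scene mid [0.427 0.331 0.1  ] topfinger edge [0.475 0.261 0.1  ] blk top c scene [0.427 0.335 0.1  ]
[[169.94603829 246.16303751]] [[195.08094316 296.24678745]]
```

View pics/a7.png

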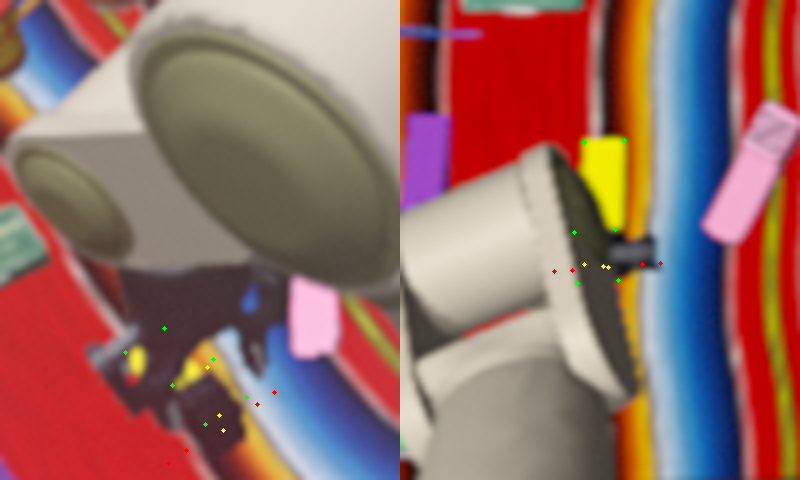

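```bash
python3 -m inch '[[[-0.3,0,0,0,0,0,0],[-0.6,0,0,0,0,0,0],[-0.6,0,0,0,0,0,0],[-0.6,0,0,0,0,0,0]]]' 40
python3 - <<'E'
from h import *
t=env.get_image("top")["frame"][:,:,::-1];s=env.get_image("scene")["frame"][:,:,::-1]
a=cv2.resize(t[205:255,150:190],(400,500),interpolation=2);b=cv2.resize(s[240:305,160:212],(400,500),interpolation=2)
im=np.hstack([a,b]);im=(255*(im/255.)**.5).astype('uint8')
cv2.imwrite("pics/a9.png",im)
E
```

```text
time_s: 5.28
position: [0.4674, 0.3187, 0.009]
tool_rot: [[0.052, 0.0, 0.999], [-0.999, 0.0, 0.052], [-0.0, -1.0, 0.0]]
ft_force: [0.0, -0.1, 0.4]
grip_width: 0.0171
```

View pics/a9.png

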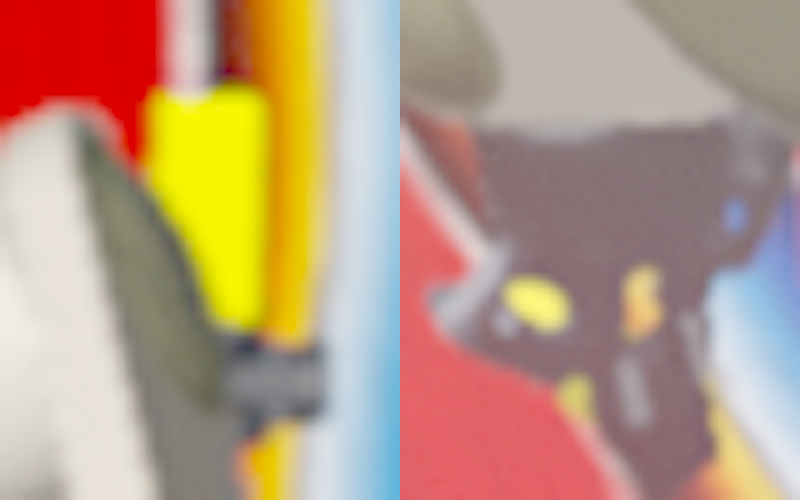

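The fingers closed to 17 mm with no contact, so they are above the block and the visual reading that the gripper sits higher was right. Reopening and lowering in small steps, watching the force.

```bash
python3 -m inch '[[[0.3,0,0,0,0,0,0],[0.3,0,0,0,0,0,0],[0.3,0,0,0,0,0,0],[0.3,0,0,-0.4,0,0,0],[0.3,0,0,-0.8,0,0,0]]]'
python3 - <<'E'
from h import *
t=env.get_image("top")["frame"][:,:,::-1];s=env.get_image("scene")["frame"][:,:,::-1]
a=cv2.resize(t[205:255,150:190],(400,500),interpolation=2);b=cv2.resize(s[240:305,160:212],(400,500),interpolation=2)
im=np.hstack([a,b]);im=(255*(im/255.)**.5).astype('uint8')
cv2.imwrite("pics/b1.png",im)
E
```

```text
time_s: 6.0
position: [0.4673, 0.3187, 0.0006]
tool_rot: [[0.052, -0.0, 0.999], [-0.999, -0.0, 0.052], [0.0, -1.0, -0.0]]
ft_force: [-0.5, -0.5, 0.1]
grip_width: 0.0555
```

View pics/b1.png

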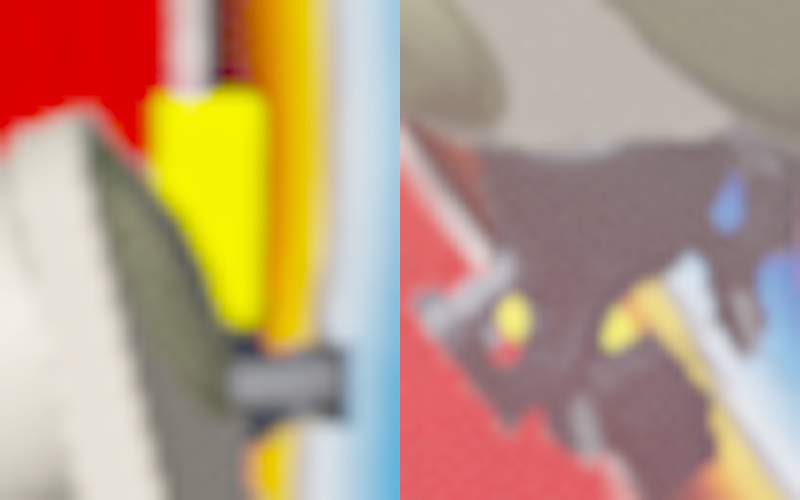

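```bash
python3 -m inch '[[[0.3,0,0,-0.4,0,0,0],[0.3,0,0,-0.8,0,0,0]]]'; python3 -m inch '[[[0.3,0,0,-0.4,0,0,0],[0.3,0,0,-0.8,0,0,0]]]'
```

```text
time_s: 6.35
position: [0.4673, 0.3187, -0.0073]
tool_rot: [[0.052, 0.0, 0.999], [-0.999, 0.0, 0.052], [-0.0, -1.0, 0.0]]
ft_force: [0.1, 0.4, 0.4]
grip_width: 0.0555
time_s: 6.6
position: [0.4673, 0.3187, -0.0154]
tool_rot: [[0.052, -0.0, 0.999], [-0.999, -0.0, 0.052], [0.0, -1.0, -0.0]]
ft_force: [-0.4, -0.3, -0.1]
grip_width: 0.0555
```

```bash
cat > z.py <<'E'
from h import *
import sys
t=env.get_image("top")["frame"][:,:,::-1];s=env.get_image("scene")["frame"][:,:,::-1]
a=cv2.resize(t[205:255,150:190],(400,500),interpolation=2);b=cv2.resize(s[240:305,160:212],(400,500),interpolation=2)
im=np.hstack([a,b]);im=(255*(im/255.)**.5).astype('uint8')
cv2.imwrite(sys.argv[1],im)
E
python3 z.py pics/b2.png
```

```text
(no output)
```

View pics/b2.png

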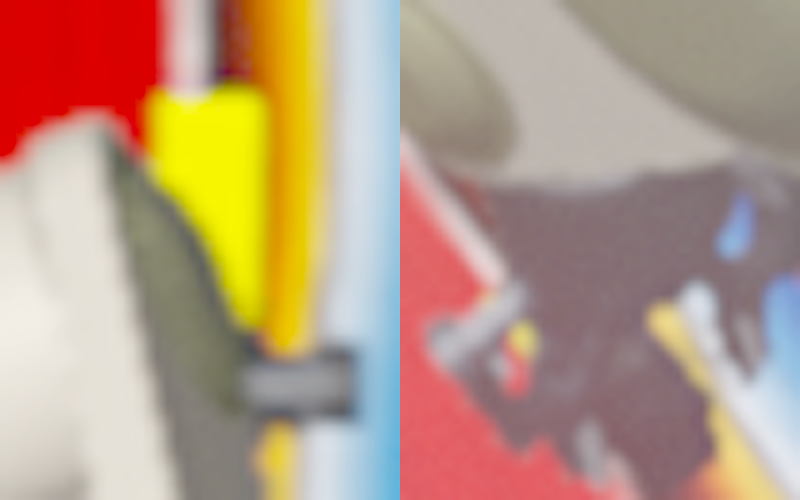

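```bash
python3 -m inch '[[[0.3,0,0,-0.3,0,0,0],[0.3,0,0,-0.6,0,0,0]]]'; python3 -m inch '[[[0.3,0,0,-0.3,0,0,0],[0.3,0,0,-0.6,0,0,0]]]'; python3 z.py pics/b3.png
```

```text
time_s: 6.95
position: [0.4674, 0.3188, -0.0212]
tool_rot: [[0.052, 0.0, 0.999], [-0.999, 0.0, 0.052], [-0.0, -1.0, 0.0]]
ft_force: [-0.6, -0.4, -0.7]
grip_width: 0.0551
time_s: 7.2
position: [0.4673, 0.3187, -0.0273]
tool_rot: [[0.052, 0.0, 0.999], [-0.999, 0.0, 0.052], [-0.0, -1.0, 0.0]]
ft_force: [-1.1, -0.1, 0.0]
grip_width: 0.0554
```

View pics/b3.png

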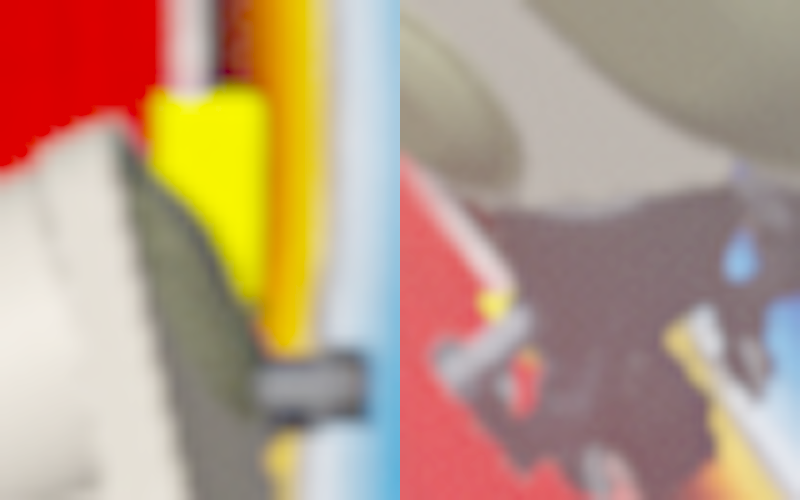

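```bash
python3 -m inch '[[[-0.3,0,0,0,0,0,0],[-0.6,0,0,0,0,0,0],[-1,0,0,0,0,0,0],[-1,0,0,0,0,0,0]]]' 60; python3 z.py pics/b4.png
```

```text
time_s: 7.8
position: [0.4675, 0.3189, -0.0268]
tool_rot: [[0.052, 0.001, 0.999], [-0.999, 0.0, 0.052], [-0.0, -1.0, 0.001]]
ft_force: [-0.3, 1.2, 4.5]
grip_width: 0.0313
```

View pics/b4.png

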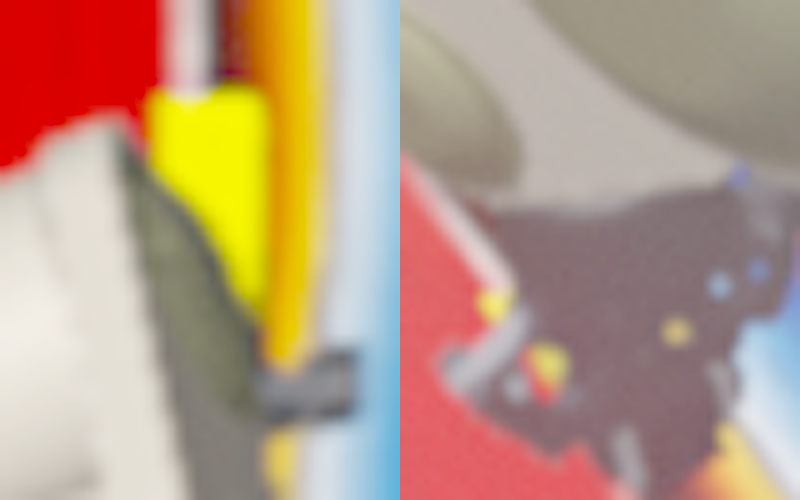

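Gripped: the opening stopped at 31.3 mm, matching the 32 mm block. Next I'll lift and carry it to above the apron with the thin end short of the plate edge, then look.

```bash
python3 -m inch '[[[-1,0,0,1,0,0,0],[-1,0,0,4,0,0,0],[-1,0,0,7,0,0,0],[-1,0,-2,9,0,0,-1],[-1,0.3,-6,9,0,0,-3],[-1,0.6,-11,9,0,0,-5],[-1,0.9,-16,9,0,0,-7.5],[-1,1.2,-21,9,0,0,-10],[-1,1.4,-26,9,0,0,-12],[-1,1.5,-30,9,0,0,-13.5],[-1,1.5,-31.7,9,0,0,-13.5],[-1,1.5,-31.7,9,0,0,-13.5],[-1,1.5,-31.7,9,0,0,-13.5]]]'
cat > z2.py <<'E'
from h import *
import sys
t=env.get_image("top")["frame"][:,:,::-1];s=env.get_image("scene")["frame"][:,:,::-1]
a=cv2.resize(t[150:270,210:340],(540,498),interpolation=2)
b=cv2.resize(s[160:310,150:330],(597,498),interpolation=2)
cv2.imwrite(sys.argv[1]+"t.png",a);cv2.imwrite(sys.argv[1]+"s.png",cv2.resize(s[160:310,150:330],None,fx=4,fy=4,interpolation=2))
E
python3 z2.py pics/c1
```

```text
time_s: 9.52
position: [0.4821, 0.0029, 0.0629]
tool_rot: [[-0.181, -0.0, 0.983], [-0.983, 0.0, -0.181], [-0.0, -1.0, -0.0]]
ft_force: [-0.8, 0.6, -1.2]
grip_width: 0.0313
```

View pics/c1t.png

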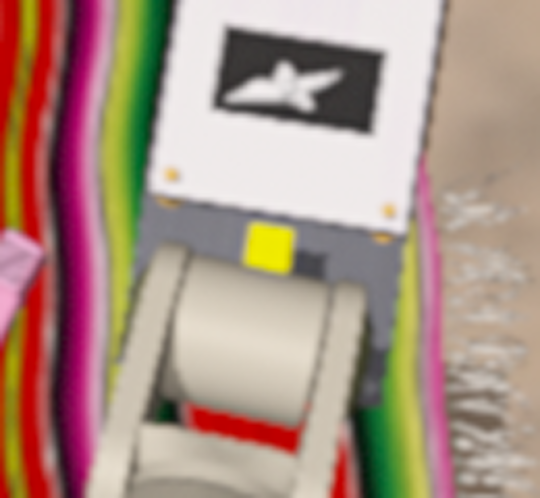

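View pics/c1s.png

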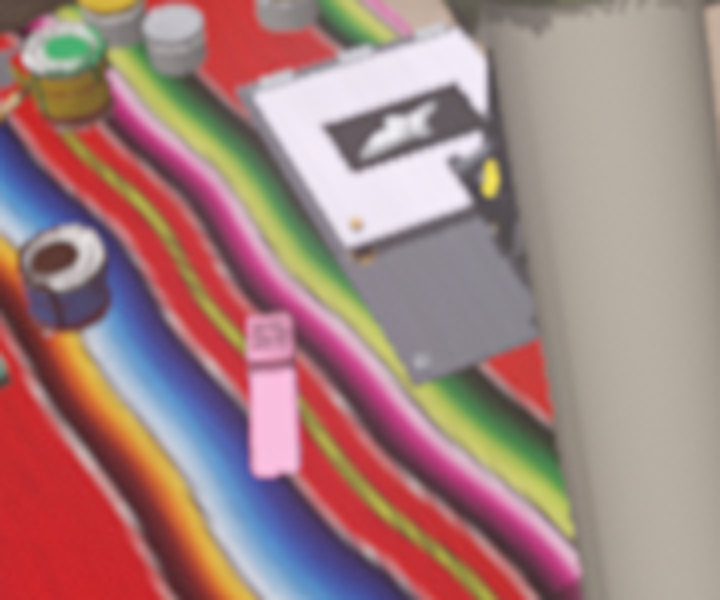

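The top view shows the yellow thin end at about (251,222)–(296,228), parallel to the plate's front edge and roughly centred. Measuring it in the stand frame.

```bash
cat > m.py <<'E'
from h import *
import sys
def ray(d,px,z):
    R=cv2.Rodrigues(np.array(d["rvec"],float))[0];C=-R.T@np.ravel(d["tvec"])
    v=R.T@np.linalg.solve(d["mtx"],np.r_[px,1.]);return C+v*(z-C[2])/v[2]
def measure(z):
    t=env.get_image("top");f=t["frame"]
    big=cv2.resize(f[180:260,240:320],None,fx=8,fy=8,interpolation=cv2.INTER_CUBIC)
    hsv=cv2.cvtColor(big,cv2.COLOR_RGB2HSV);m=cv2.inRange(hsv,(25,140,110),(35,255,255))
    n,l,st,c=cv2.connectedComponentsWithStats(m);k=1+np.argmax(st[1:,4]);m=(l==k)
    ys,xs=np.nonzero(m)
    cols=np.arange(np.percentile(xs,15),np.percentile(xs,85)).astype(int)
    top=np.array([np.nonzero(m[:,c])[0].min() for c in cols])
    a,b=np.polyfit(cols,top,1)
    y0=top.mean();band=m[int(y0)+8:int(y0)+40]
    L=np.mean([np.nonzero(r)[0].min() for r in band]);Rr=np.mean([np.nonzero(r)[0].max() for r in band])+1
    cx=(L+Rr)/2;cy=a*cx+b
    px=(np.array([cx,cy])+.5)/8-.5+[240,180]
    v=np.load("p.npy");off=v[6:8];p=v[:3]
    P=ray(t,px-off,z);c,s=np.cos(p[2]),np.sin(p[2]);d=P[:2]-p[:2]
    e1=ray(t,(np.array([L,a*L+b])+.5)/8-.5+[240,180]-off,z);e2=ray(t,(np.array([Rr,a*Rr+b])+.5)/8-.5+[240,180]-off,z)
    yaw=np.degrees(np.arctan2(*(e1-e2)[[1,0]]))-90-np.degrees(p[2])
    print("tip px",px.round(1),"world",P.round(4),"stand mm",(np.array([c*d[0]+s*d[1],-s*d[0]+c*d[1]])*1e3).round(1),"width",np.linalg.norm(e1-e2).round(4),"yaw rel",yaw.round(1),"area",m.sum())
measure(float(sys.argv[1]))
E
python3 m.py 0.093
```

```text
tip px [307.7 215.6] world [ 0.5461 -0.1137  0.093 ] stand mm [ -43.3 -103.5] width 0.0312 yaw rel 85.5 area 7540
```

```bash
sed -i 's/240:320\]/255:295]/; s/\[240,180\]/[255,180]/g' m.py; sed -i 's/yaw=np.degrees(np.arctan2(\*(e1-e2)\[\[1,0\]\]))/yaw=np.degrees(np.arctan2((e1-e2)[1],(e1-e2)[0]))/' m.py; python3 m.py 0.093
```

```text
tip px [274.7 204.1] world [ 0.5835 -0.0143  0.093 ] stand mm [-24.6   1.1] width 0.0324 yaw rel 1.8 area 7249
```

```bash
python3 -m inch '[[[-1,0,0,-3,0,0,0],[-1,0,0,-6,0,0,0],[-1,0,0,-7.4,0,0,0],[-1,0,0,-7.7,0,0,0],[-1,0,0,-7.7,0,0,0]]]';python3 m.py 0.016; python3 -m inch '[[[-1,0,0,-0.2,0,0,0],[-1,0,0,-0.4,0,0,0],[-1,0,0,-0.4,0,0,0]]]'; python3 m.py 0.012;  python3 z2.py pics/c2
```

```text
time_s: 10.35
position: [0.4828, 0.0017, -0.0135]
tool_rot: [[-0.182, 0.001, 0.983], [-0.983, -0.0, -0.182], [0.0, -1.0, 0.001]]
ft_force: [0.6, 0.1, -0.6]
grip_width: 0.0311
tip px [275.2 207.1] world [ 0.584  -0.0162  0.016 ] stand mm [-23.8  -0.7] width 0.0332 yaw rel 3.0 area 6971
time_s: 10.78
position: [0.4823, 0.0017, -0.0181]
tool_rot: [[-0.183, -0.0, 0.983], [-0.983, 0.0, -0.183], [-0.0, -1.0, -0.0]]
ft_force: [-0.0, 0.2, -1.2]
grip_width: 0.0309
tip px [275.  207.4] world [ 0.5835 -0.0157  0.012 ] stand mm [-24.3  -0.3] width 0.0325 yaw rel 2.9 area 6775
```

View pics/c2t.png

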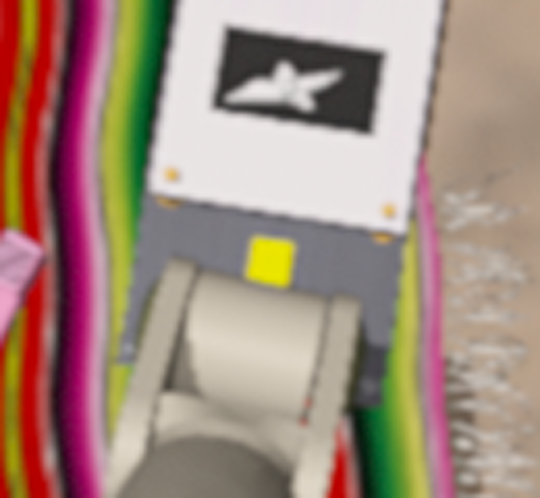

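View pics/c2s.png

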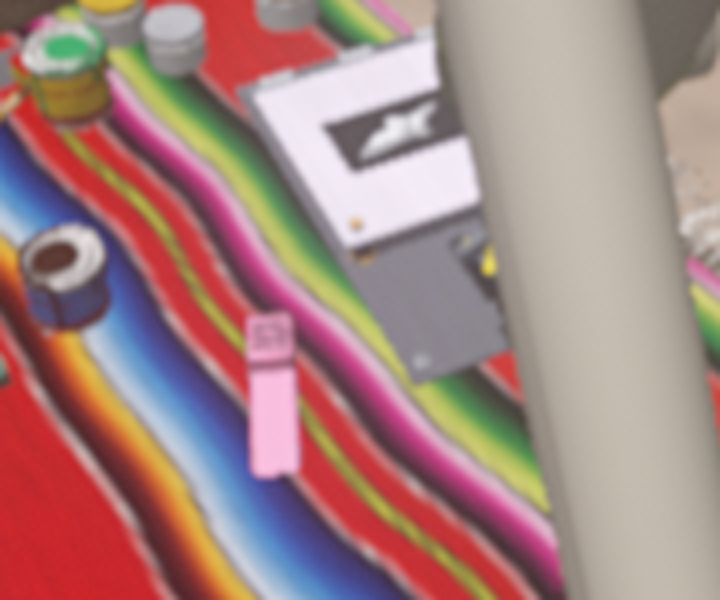

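```bash
for i in 1 2 3; do python3 -m inch '[[[-1,0,0,-0.1,0,0,0],[-1,0,0,-0.1,0,0,0]]]' | sed -n '2p;4p'; done
```

```text
position: [0.4824, 0.0017, -0.0188]
ft_force: [-1.5, -0.6, 4.2]
position: [0.4825, 0.0017, -0.0189]
ft_force: [-5.0, -0.3, 17.7]
position: [0.4825, 0.0017, -0.0189]
ft_force: [-9.0, 0.4, 29.8]
```

```bash
python3 -m inch '[[[-1,0,0,0.19,0,0,0],[-1,0.5,-0.09,0.19,0,0,0],[-1,1.2,-0.22,0.19,0,0,0],[-1,1.9,-0.35,0.19,0,0,0],[-1,2.4,-0.44,0.19,0,0,0],[-1,2.4,-0.44,0.19,0,0,0]]]'; python3 m.py 0.011
python3 -m inch '[[[-1,0.5,-0.09,0,0,0,0],[-1,1,-0.18,0,0,0,0],[-1,1.5,-0.28,0,0,0,0],[-1,1.5,-0.28,0,0,0,0]]]';python3 z2.py pics/c3
```

```text
time_s: 12.42
position: [0.5055, -0.0023, -0.0188]
tool_rot: [[-0.182, -0.002, 0.983], [-0.983, 0.001, -0.182], [-0.0, -1.0, -0.002]]
ft_force: [-6.7, 1.4, 13.0]
grip_width: 0.0315
tip px [276.  201.6] world [ 0.6025 -0.0191  0.011 ] stand mm [-5.1 -0.2] width 0.0326 yaw rel 1.5 area 4441
time_s: 12.98
position: [0.5206, -0.0051, -0.0188]
tool_rot: [[-0.182, -0.002, 0.983], [-0.983, 0.001, -0.182], [-0.0, -1.0, -0.002]]
ft_force: [-6.7, 1.5, 11.2]
grip_width: 0.0314
```

View pics/c3t.png

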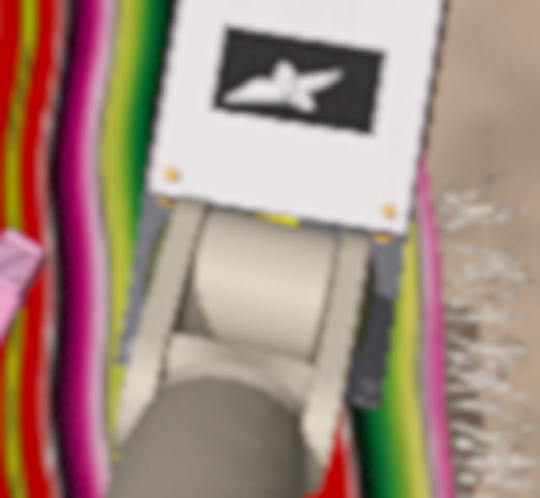

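View pics/c3s.png

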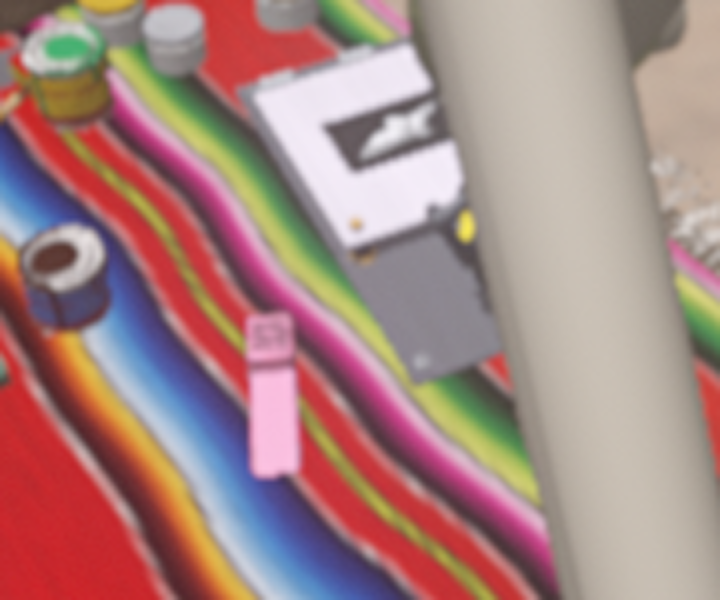

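The thin end is now about 14 mm under the edge with the plate still down. I'll ease the downward press and advance in small steps, watching for the force onset.

```bash
python3 -m inch '[[[-1,0.2,-0.04,0.05,0,0,0],[-1,0.5,-0.09,0.05,0,0,0],[-1,0.8,-0.15,0.05,0,0,0],[-1,0.8,-0.15,0.05,0,0,0]]]'|sed -n '2p;4p'; for i in 1 2 3 ; do python3 -m inch '[[[-1,0.1,-0.02,0,0,0,0],[-1,0.2,-0.04,0,0,0,0],[-1,0.2,-0.04,0,0,0,0]]]'|sed -n '2p;4p'; done
```

```text
position: [0.5296, -0.007, -0.0188]
ft_force: [-0.7, 0.4, 2.9]
position: [0.5315, -0.0074, -0.0188]
ft_force: [-2.6, 0.5, 2.0]
position: [0.5337, -0.0079, -0.0188]
ft_force: [-0.4, -0.1, -0.7]
position: [0.5338, -0.0078, -0.0188]
ft_force: [-9.0, 0.2, 5.2]
```

Force onset is at a reported x of about 0.534. That puts the tip at 28 mm, as predicted. Now about 12 mm more.

```bash
for i in 1 2 3 ; do python3 -m inch '[[[-1,0.1,-0.02,0,0,0,0],[-1,0.2,-0.04,0,0,0,0],[-1,0.3,-0.06,0,0,0,0],[-1,0.3,-0.06,0,0,0,0]]]'|sed -n '2p;4p;5p'; done; python3 z2.py pics/c4
```

```text
position: [0.5348, -0.0079, -0.0188]
ft_force: [-16.8, 2.4, 12.0]
grip_width: 0.0313
position: [0.5379, -0.0084, -0.0188]
ft_force: [-16.2, 2.6, 11.9]
grip_width: 0.0314
position: [0.5409, -0.009, -0.0188]
ft_force: [-15.7, 3.1, 11.8]
grip_width: 0.0315
```

View pics/c4s.png

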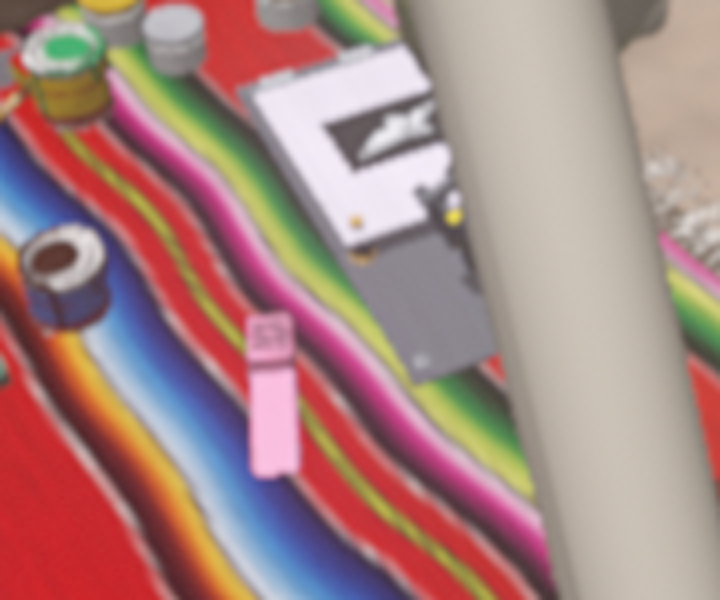

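View pics/c4t.png

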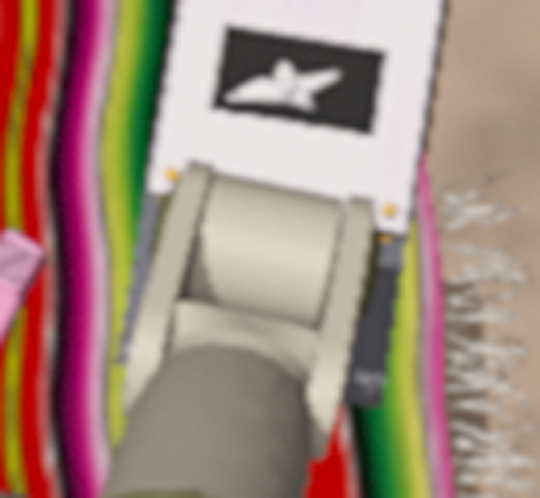

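```bash
cat > lift.py <<'E'
from h import *
v=np.load("p.npy");p=v[:3]
b=cv2.imread("pics/scene0.png",0).astype(np.float32)
s=env.get_image("scene");f=cv2.cvtColor(s["frame"],cv2.COLOR_RGB2GRAY).astype(np.float32)
def tr(x0,y0,x1,y1,pad=3):
    k=6;A=cv2.resize(f[y0-pad:y1+pad,x0-pad:x1+pad],None,fx=k,fy=k,interpolation=cv2.INTER_CUBIC);B=cv2.resize(b[y0:y1,x0:x1],None,fx=k,fy=k,interpolation=cv2.INTER_CUBIC)
    r=cv2.matchTemplate(A,B,cv2.TM_CCOEFF_NORMED);_,m,_,l=cv2.minMaxLoc(r);return (l[0]/k-pad,l[1]/k-pad,round(m,3))
print("knob near front-left",tr(233,210,246,220)); print("back-left plate",tr(208,178,222,190)); print("can",tr(152,212,182,245)); print("emblem L",tr(232,188,252,204))
for l in(2,4,6):
    print(l,"mm -> px",(proj(s,T(p,[[.01,.09,.03+l/1e3]]))-proj(s,T(p,[[.01,.09,.03]]))).round(2))
E
python3 lift.py; python3 -m inch '[[[-1,0.1,-0.02,0,0,0,0],[-1,0.2,-0.04,0,0,0,0],[-1,0.3,-0.06,0,0,0,0],[-1,0.3,-0.06,0,0,0,0]]]'; python3 lift.py|head -1; python3 z2.py pics/c5
```

```text
knob near front-left (0.0, -0.5, 0.993)
back-left plate (0.0, 0.0, 0.999)
can (0.0, 0.0, 1.0)
emblem L (0.0, -0.3333333333333335, 0.995)
2 mm -> px [[-0.04 -0.44]]
4 mm -> px [[-0.08 -0.89]]
6 mm -> px [[-0.11 -1.33]]
time_s: 16.85
position: [0.544, -0.0095, -0.0188]
tool_rot: [[-0.182, -0.007, 0.983], [-0.983, 0.002, -0.182], [-0.0, -1.0, -0.007]]
ft_force: [-16.2, 2.9, 11.1]
grip_width: 0.0316
knob near front-left (-0.16666666666666652, -0.6666666666666665, 0.992)
```

The plate is measurably lifting, about 3 mm by the scene camera, as predicted. 3 mm more of advance gives about 4 mm.

```bash
python3 -m inch '[[[-1,0.1,-0.02,0,0,0,0],[-1,0.2,-0.04,0,0,0,0],[-1,0.3,-0.06,0,0,0,0],[-1,0.3,-0.06,0,0,0,0],[-1,0.3,-0.06,0,0,0,0],[-1,0.3,-0.06,0,0,0,0]]]'; python3 lift.py|head -4; python3 z2.py pics/c6
```

```text
time_s: 17.75
position: [0.547, -0.0102, -0.0188]
tool_rot: [[-0.182, -0.007, 0.983], [-0.983, 0.002, -0.182], [-0.0, -1.0, -0.007]]
ft_force: [-15.4, 3.8, 11.0]
grip_width: 0.0314
knob near front-left (0.0, -1.0, 0.992)
back-left plate (0.0, 0.0, 0.999)
can (0.0, 0.0, 1.0)
emblem L (-0.16666666666666652, -0.5, 0.993)
```

View pics/c6s.png

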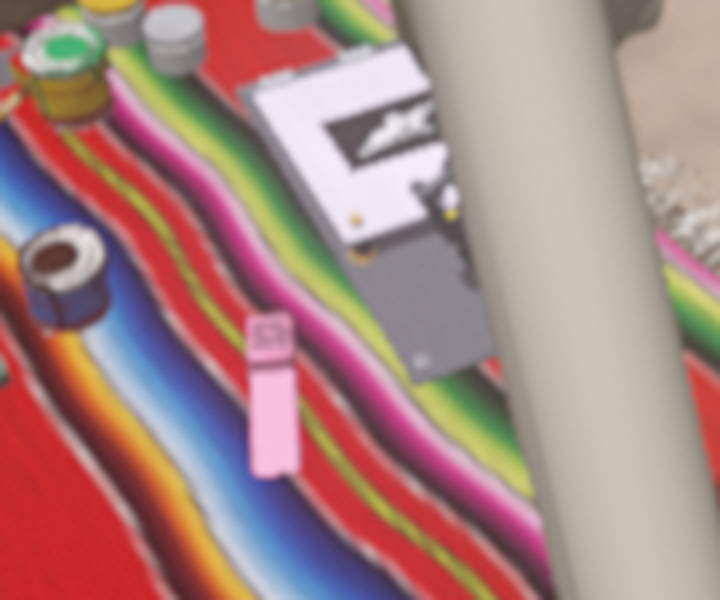

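View pics/c6t.png

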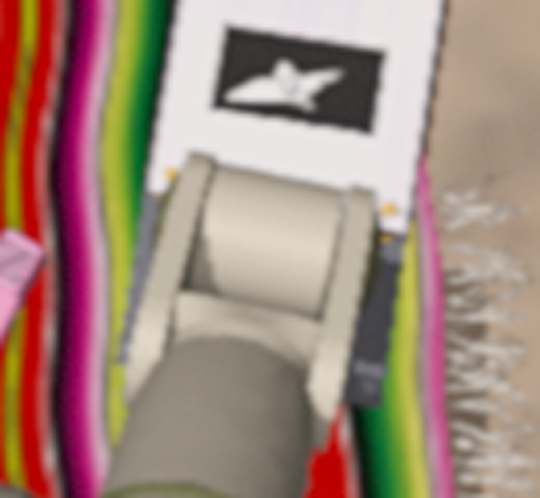

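The foot clearly sits higher off the base, the knob has shifted −1.0 px (about 4 mm), and the bystanders in view haven't moved. Handing in.

```bash
python3 - <<'E'
from rig import env
print(env.close_job()); o=env.observe(); print(o["time_s"],o["position"],o["ft_force"],o["grip_width"])
E
```

```text
the job is handed in; nothing more can be done
None
the job is handed in; nothing more can be done
```

The wedge is holding the plate's front edge up by about 4 mm, with the feet off the base. I handed the job in at about 18 s; no verdict was reported. I gripped the wedge by its black block, set it flat on the apron and pushed it square and centred under the edge. It is still in the gripper.

**Last checks**
- **Lift:** the plate's front-left knob had moved 1.0 px up in the scene view, which is about 4 to 4.5 mm. From where the pushing force rose, the wedge had gone about 13 mm further in, which gives about 4.1 mm.
- **Grip and load:** finger opening was 31.4 mm on the 32 mm block. The force on the tool was about 15 N against the push and 11 N upward. The wedge-to-plate force itself could not be measured.
- **Position:** on the base, before going under, the thin end was within 1 mm of the middle and the wedge 1.5 to 3° off square. At the end the arm hid it in both views.
- **Bystanders:** the blue can's picture had not shifted. The emblem moved only with the plate (−0.5 px). I did not measure the cup, tape roll or sanding block; the arm never went near them.

**What disagreed**
- **Reported tool position:** it did not match the cameras. The fingers looked about 10 mm further forward and roughly 30 mm higher than reported. My first close on the wedge therefore shut on nothing above the block, without touching it. I then went down by camera and force, and used only relative moves from the grasp on.
- **Setting down:** the wedge was briefly pressed on the base with about 30 N before I eased it off.

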